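File back into its sloping bench holder

TASK

Put the broad flat file away in the wooden holder whose slot is wide enough for it: slide its blade down into the sloping slot until it is fully home, with the handle's shoulder against the block, and let go. The cradle leaves no room for fingers beside the handle, only behind its butt end. Do it gently, without ramming the holder, and leave the narrow file and the other things on the bench where they are.

Things in the scene. Friction and masses are not known exactly. Their poses are not given: they have to be found in the camera images.
- broad_file: Broad flat file, loose, lying flat: steel blade 100 long, 28 wide, 6 thick; dark wooden box-shaped handle 90 long, 26 wide, 20 high; about 0.15 kg. Undersides flush. Origin: on the underside at the shoulder where blade meets handle; x along the blade to the tip (handle x -90 to 0), y across the width, z out of the flat upper side (blade z 0 to 6, handle z 0 to 20).
- broad_file_tip (a point): Middle of the blade's tip, at x 100, z 3 mm in the broad file's frame.
- broad_file_end (a point): Middle of the butt end of the broad file's handle, at x -90, z 10 mm in the broad file's frame.
- broad_slot: Sloping top, pale wood, 60 wide, of the fixed holder with the wide slot, where the broad file goes. Origin: middle of the slot's mouth on the slot's floor, 78 above the bench. x points into the slot, 30 degrees below horizontal; y across; z square to the slope, up. Slot 31 wide, 7.5 high (z 0 to 7.5), 106 deep, no lead-in; block around it x 0 to 112, z -16 to 23. Home: handle's shoulder at x 0.
- broad_cradle (a point): Middle of the upper end of the open-topped cradle before the wide slot's mouth, on its floor: x -82, z -4 in the broad_slot frame. The cradle runs x -82 to 0, 36 wide inside, floor 4 below the slot's floor, side walls 12 thick reaching up to z 16. With the file home the handle's butt end is 8 beyond this end.
- narrow_slot: The same part of the other holder, alike on the outside and in its frame, but its slot is only 18 wide and its cradle only 24 wide: too narrow for the broad file. Fixed, empty, stays empty. The two holders stand side by side, at least 140 apart, in either order.
- narrow_file: The narrow file, loose, lying flat on the bench, to be left alone: blade 100 x 14 x 6, handle 90 x 18 x 16. Origin and axes as for the broad file.
- jar: Amber glass jar, diameter 64, height 85, far side of the bench; bystander. Origin: centre of its underside.
- steel_block: Steel bench block 65 x 65 x 25; bystander. Origin: centre of its underside.
- hammer: Hammer, about 220 long, lying at the far right; bystander. Origin: under it, near its middle; x along it to the head.
- cup: White cup, diameter 60, height 50, left; bystander. Origin: centre of its underside.
- ring_cone: Aluminium ring cone, foot diameter 52, height 120, standing at the left; bystander. Origin: centre of its underside.
- bench_pin: Pale wooden forked bench pin, 145 x 60 x 20, lying at the near right; bystander. Origin: under its body 45 from the plain end.
Things that resemble listed ones, but are neither listed nor needed, are in the scene too. What is shaped like the broad_file but orange or yellow is not meant. What is shaped like the part that bears broad_slot but red is not meant.

How it is judged (in metres and radians):
On the way, in this order (a step that is already met when the one before it is completed fails the run):
1. the broad file is lifted clear of the bench (height (world z) of broad_file above 0.06 m and contact force between broad_file and the fingers above 1 N), for 0.2 s.
2. the blade is at least 30 mm into the wide slot (x of broad_file_tip in the frame of broad_slot above 0.03 m and z of broad_file_tip in the frame of broad_slot between 0 and 0.0075 m and angle between the x axis of broad_file and the x axis of broad_slot, either way round below 0.12 rad), for 0.1 s.
At the end, for the whole second after the job is handed in: The broad file's blade lies in the wide slot, in line with it within 0.12 rad, its shoulder within 2.5 mm of the mouth, at rest and released (x of broad_file in the frame of broad_slot above -0.0025 m and x of broad_file_tip in the frame of broad_slot above 0.0965 m and z of broad_file_tip in the frame of broad_slot between 0 and 0.0075 m and angle between the x axis of broad_file and the x axis of broad_slot, either way round below 0.12 rad and linear speed of broad_file below 0.02 m/s and contact force between broad_file and the fingers below 0.1 N); the robot touches nothing.
It fails at once if the broad file is rammed against the wide holder with more than 30 N (contact force between broad_file and broad_slot above 30 N).
It fails at once if the broad file is rammed against the narrow holder with more than 30 N (contact force between broad_file and narrow_slot above 30 N).
It fails at once if a bystander is moved by more than 15 mm (distance of any of narrow_file, jar, steel_block, hammer, cup, ring_cone, bench_pin from where it was at the start of the episode above 0.015 m).
It also fails if it takes over 51 s, if anything falls off the work surface, if the arm or the gripper's body presses on something with over 40 N, if the wrist force passes 120 N, or if a joint passes its speed limit or range.

ROBOT

A 6-joint arm with a two-finger parallel gripper is mounted at the origin on the work surface. World frame = base frame: x ahead of the robot, y to its left, z up, the work surface at z = 0. Lengths are in mm, angles in rad, forces in N, time in s.
With the tool pointing down it reaches from about 375 to 925 mm from the base axis. Payload 5.7 kg.
Tool frame: the origin (TCP) lies at the very end of the fingers, on their centre line; the grasp point (between the pads) lies 19 mm behind it (grip_point_offset is the distance from the TCP to the grasp point, in mm); z points along the fingers, y is the line along which they close (so a half turn about z gives the same grasp; the last joint's range is limited). The gripper opens to 85 mm and grips with 20 to 120 N. Pads are 22 mm wide; open, the fingers measure 114 mm over their backs; the gripper's body (76 mm by 85 mm) begins 54 mm behind the grasp point. The pads swing forward as they close: fully open they stand 13 mm farther back than shut.
Start: joints at [1.166, 0.359, 1.51, -0, 1.272, -0.115], TCP at [171.448, 574.948, 200.067] pointing down, gripper open.
Joint ranges: [-2.97, 2.97], [-1.01, 2.36], [0.21, 2.38], [-0.96, 4.11], [0.2, 2.71], [-2.98, 2.98]. Speed limits (rad/s): [2.39, 2.39, 3.14, 3.14, 3.14, 3.14].

INTERFACE

Orientations are given as [roll, pitch, yaw] about the fixed x, y, z axes, in that order (R = Rz(yaw) Ry(pitch) Rx(roll)).
In Python, from cell import * gives the robot as it stands.
- The arm moves only by the tool servo_tool, never from a script. Its arguments are lists of equal length, an entry for each row: "xyz": the shift along the tool's x, y, z each as a share of 20 cm, from -1 to 1, a list of three; "rot": the turn, a rotation vector about the tool's x, y, z each as a share of 60 degrees, from -1 to 1, a list of three; "hand": the opening, from 0 (shut) to 1 (fully open). A call has 1 to 20 rows; each row is the pose to reach, as a shift and turn from the pose commanded when the call began, along the tool's axes at that moment; what a row does not reach only later rows make up. A row lasts 1/10 s, in which the tool goes at most 50 mm and 8.59 degrees, less where a joint would pass 70% of its speed; a pose out of reach is approached as far as the arm can. A call with a number of a shift or a turn outside -1 to 1 is refused whole. A call with a gripper value outside its range is refused whole. The fingers move at their own pace and stop on an object; "force" is the grip in N (left out, the last holds). Time passes only in rows, so rows that repeat a pose let the fingers close. It gives the time, the measured TCP pose, the force, the opening and the grip force at its end, in the units of the state.
- read_state(): the state, without advancing time (a new reading comes with each control period).
- snapshot(name): name is "scene" or "top" or "wrist"; returns (picture, depth): 480x640x3 uint8, red, green, blue; 480x640 float32, mm along the optical axis (not along the pixel's ray), 0 where there is no reading.
- camera_info(name): a dict with "camera_matrix" (3x3 intrinsics, pixels), "R" (3x3) and "t" (3): a world point X has camera coordinates R X + t; the wrist camera has in their place "mount" (4x4, takes a point from camera to tool coordinates, whose origin is the TCP and whose axes are the flange's). Camera axes: x right, y down, z forward; pixel columns grow to the right and rows downward; lengths in mm; the calibration is good to about 2 mm. The wrist camera is an equidistant fisheye: a pixel r from the principal point sees the ray r / f radians off the axis. A picture is of the moment at which its call begins: read the wrist's pose just before it. camera_info takes no time and is no camera call.
- finish_job(): hands the job in; it is judged then, once.
The state is a dict: "time_s": time; "qpos": joint angles; "joint_velocities": joint speeds; "joint_efforts": joint torques, N m; "eef_pos": TCP position; "ee_rot": TCP orientation; "wrist_force": force on the tool from outside, world axes, zero at the start; "torque": the same for the moment, N m; "width": finger opening in mm; "grip_force": force on a finger pad.
Only numpy, scipy, OpenCV 4.12 (cv2) and the standard library are available. Lean on these libraries where they do the work, as an engineer would, in place of code of your own. Each camera call takes 0.05 s, during which the arm holds its last target. There are 200 camera calls.

## Working session

There is one attempt and no reset: what is moved stays moved. The work goes in short steps, Python scripts to look and compute and a tool call to move; the robot and the scene stay as the last step left them, time stands still between calls to the robot, and variables do not carry over. Pictures are saved under pics/ and viewed, at most 10 in all, crops included, and the job is handed in when it is done.

Besides the shell and the picture viewer there is one more tool, called as name(argument=value, ...) on one line, values as JSON. servo_tool: Moves the arm, as the interface text tells. Its arguments: {"type":"object","properties":{"xyz":{"type":"array","items":{"type":"array","items":{"type":"number"}}},"rot":{"type":"array","items":{"type":"array","items":{"type":"number"}}},"hand":{"type":"array","items":{"type":"number"}},"force":{"type":"number"}},"required":["xyz","rot","hand"]}

```bash
mkdir -p pics; ls
python3 - <<'E'
from cell import *
import cv2,numpy as np
for n in ("scene","top"):
    p,d=snapshot(n); cv2.imwrite(f"pics/{n}0.png",p[:,:,::-1]); np.save(f"pics/{n}0.npy",d)
    c=camera_info(n); print(n,{k:np.round(v,3).tolist() if not isinstance(v,str) else v for k,v in c.items()})
print({k:np.round(v,3).tolist() if not isinstance(v,str) else v for k,v in camera_info("wrist").items()})
print(read_state())
E
```

```text
pics
scene {'camera_matrix': [[591.774, 0.0, 315.916], [0.0, 591.774, 234.305], [0.0, 0.0, 1.0]], 'R': [[-0.485, 0.875, 0.019], [0.607, 0.352, -0.712], [-0.629, -0.334, -0.702]], 't': [194.916, -262.647, 2094.882]}
top {'camera_matrix': [[471.343, 0.0, 338.028], [0.0, 471.343, 237.623], [0.0, 0.0, 1.0]], 'R': [[-0.007, -1.0, -0.0], [-0.991, 0.007, -0.136], [0.136, -0.001, -0.991]], 't': [91.527, 550.659, 1290.132]}
{'camera_matrix': [[371.648, 0.0, 318.303], [0.0, 371.648, 242.683], [0.0, 0.0, 1.0]], 'mount': [[0.001, -0.947, -0.322, 84.371], [1.0, 0.001, 0.0, -0.085], [-0.0, -0.322, 0.947, -173.532], [0.0, 0.0, 0.0, 1.0]]}
{'time_s': 0.1, 'qpos': array([ 1.16592007e+00,  3.59409320e-01,  1.51131158e+00,  1.20421736e-05,
        1.27252537e+00, -1.15121589e-01]), 'joint_velocities': array([-3.37067880e-04, -2.00037258e-03, -2.49694410e-03,  2.64713167e-03,
        9.59589571e-05,  6.43360458e-04]), 'joint_efforts': array([-9.60314537e-04, -5.28658497e+01, -2.79348850e+01, -3.75415020e-04,
        5.13448191e-03, -6.95657462e-06]), 'eef_pos': array([171.18280822, 574.37075546, 199.3565887 ]), 'ee_rot': array([-3.13995130e+00, -2.01375512e-04,  2.85183428e+00]), 'wrist_force': array([-0.93245724, -0.4136098 ,  0.20465762]), 'torque': array([-0.00624748,  0.01893719, -0.03116803]), 'grip_force': 0.0, 'width': 85.38969329952963}
```

View pics/top0.png

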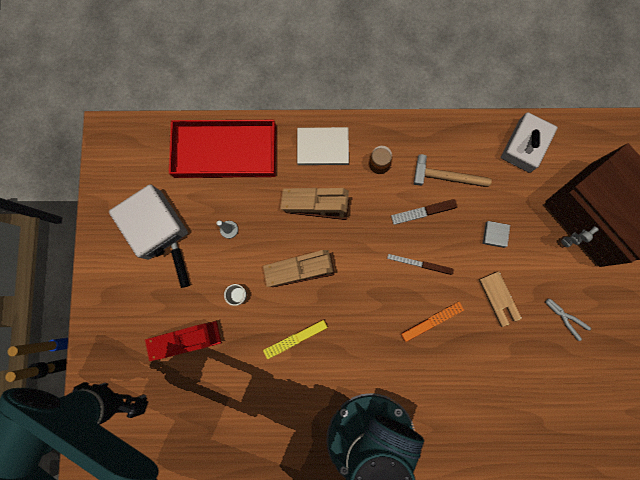

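View pics/scene0.png

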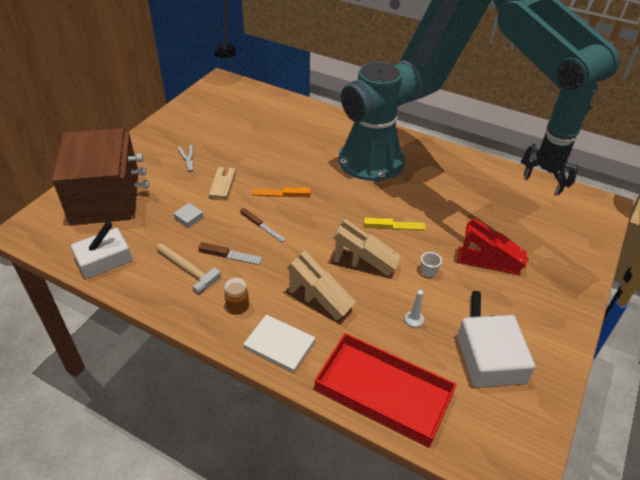

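Top view shows: look-alikes for the broad file are the brown-handled wide one (425,212), the narrow one (420,264), the orange one (433,322) and the yellow one (296,339). Holder candidates are the pale ones at (315,202) and (300,269), and the red one (185,340). The brown wide file fits the description. I'll check it and both holders in one close crop.

Run:
```python
import cv2,numpy as np
t=cv2.imread("pics/top0.png"); s=cv2.imread("pics/scene0.png")
a=cv2.resize(t[175:300,255:465],(800,476),interpolation=cv2.INTER_CUBIC)[:, :]
cv2.imwrite("pics/c1.png",a)
b=s[210:330,190:410]; cv2.imwrite("pics/c2.png",cv2.resize(b,(800,436),interpolation=cv2.INTER_CUBIC))
```

```text
(no output)
```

View pics/c1.png

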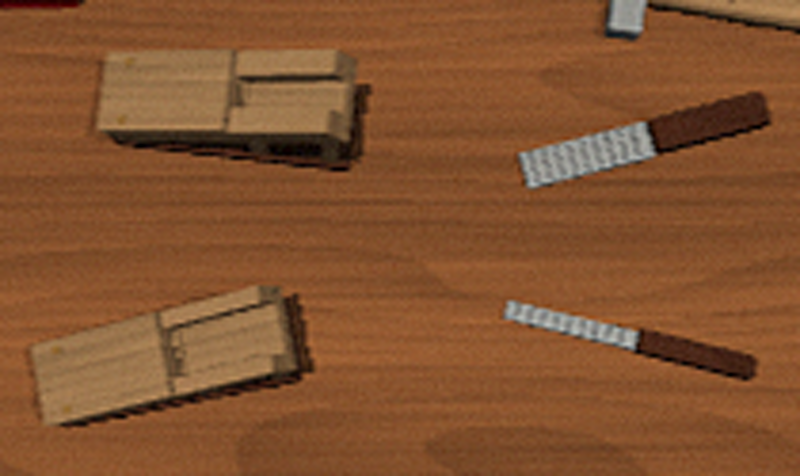

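View pics/c2.png

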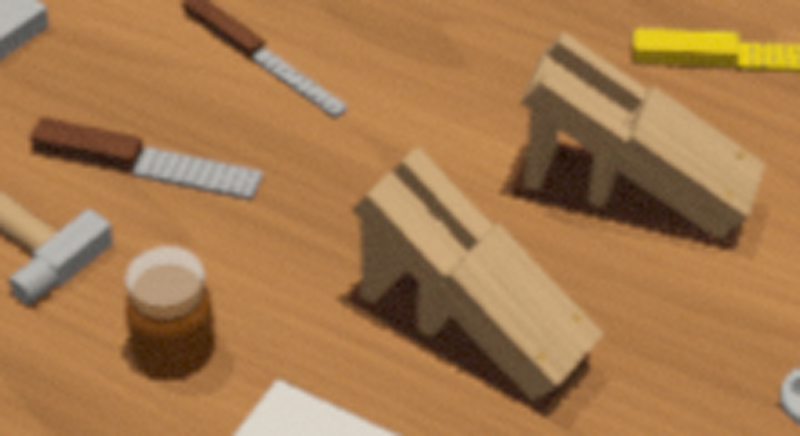

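The crops show the brown broad file clearly wider than the narrow one. The near holder (top pixel 300,269) has thinner walls and a wider channel than the far one (315,202), so I take the near one as the wide holder, to be confirmed from the wrist. Now a measurement.

```bash
cat > h.py <<'E'
from cell import *
import cv2,numpy as np
from scipy.spatial.transform import Rotation as Ro
def fixed(n):
    c=camera_info(n);return c["camera_matrix"],np.array(c["R"]),np.array(c["t"])
def rays(n,uv,st=None):
    uv=np.atleast_2d(uv).astype(float)
    if n!="wrist":
        K,R,t=fixed(n); d=np.c_[(uv-K[[0,1],2])/[K[0,0],K[1,1]],np.ones(len(uv))]
        return -R.T@t, d@R
    c=camera_info(n);K=np.array(c["camera_matrix"]);M=np.array(c["mount"])
    p=uv-K[[0,1],2]; r=np.linalg.norm(p,axis=1)+1e-9; th=r/K[0,0]
    d=np.c_[p/r[:,None]*np.tan(th)[:,None],np.ones(len(uv))]
    T=Ro.from_euler("xyz",st["ee_rot"]).as_matrix()
    return T@M[:3,3]+st["eef_pos"], d@M[:3,:3].T@T.T
def plane(n,uv,z,st=None):
    o,d=rays(n,uv,st); return o+d*((z-o[2])/d[:,2])[:,None]
def cloud(n,dep,uv,st=None):
    uv=np.atleast_2d(uv); o,d=rays(n,uv,st); return o+d*dep[uv[:,1],uv[:,0]][:,None]
def grid(u0,u1,v0,v1):
    u,v=np.meshgrid(np.arange(u0,u1),np.arange(v0,v1)); return np.c_[u.ravel(),v.ravel()]
def rect(P):
    return cv2.minAreaRect(P[:,:2].astype(np.float32))
E
python3 - <<'E'
from h import *
p=cv2.imread("pics/top0.png");d=np.load("pics/top0.npy");hsv=cv2.cvtColor(p,cv2.COLOR_BGR2HSV)
g=grid(385,465,190,230); c=hsv[g[:,1],g[:,0]]; X=cloud("top",d,g)
bl=(c[:,1]<60)&(c[:,2]>90); P=plane("top",g[bl],6); print("blade",rect(P),np.round(np.median(X[bl],0)))
ha=(p[g[:,1],g[:,0],2]<90)&(X[:,2]>10)&(X[:,2]<30); P=plane("top",g[ha],20); print("handle",rect(P),np.round(np.median(X[ha],0)),ha.sum())
# near holder
for nm,b in (("near",(255,345,240,295)),("far",(270,360,178,225))):
    g=grid(*b);X=cloud("top",d,g);m=(X[:,2]>25)
    print(nm,rect(X[m]),X[m].min(0),X[m].max(0))
E
```

```text
blade ((619.713623046875, -117.36388397216797), (27.77121925354004, 100.01909637451172), 13.9721040725708) [ 620. -117.    6.]
handle ((641.32958984375, -208.14874267578125), (27.165149688720703, 91.5765380859375), 14.409796714782715) [ 641. -209.   20.] 281
near ((424.6050720214844, 193.12799072265625), (140.31678771972656, 187.9044189453125), 9.615021705627441) [371.12485837  88.77724492  25.94620633] [ 508.5290336   295.12879698 1352.93282752]
far ((532.7266235351562, 166.2896728515625), (187.36448669433594, 305.59405517578125), 84.11164093017578) [371.12485837  60.06906051  25.66752668] [ 692.52739406  249.14056229 1352.93282752]
```

Run:
```python
from h import *
d=np.load("pics/top0.npy")
for nm,b,c0 in (("near",(255,345,240,295),(0,0)),("far",(270,360,178,225),(0,0))):
    g=grid(*b); g=g[d[g[:,1],g[:,0]]>0];X=cloud("top",d,g);X=X[(X[:,2]>22)&(X[:,2]<140)]
    r=rect(X); print(nm,r,X[:,2].max())
    # axis from rect long side
    B=cv2.boxPoints(r); e=max((B[1]-B[0],B[2]-B[1]),key=np.linalg.norm); e/=np.linalg.norm(e); e*=np.sign(e[1])
    yaw=np.arctan2(e[1],e[0]); print("yaw",np.degrees(yaw))
    # ransac-ish: slope plane 30deg; s = z + tan30*along is constant over planes
    al=X[:,:2]@e; ac=X[:,:2]@[-e[1],e[0]]
    n=(X[:,2]*np.cos(np.pi/6)+al*np.sin(np.pi/6))
    h,ed=np.histogram(n,bins=np.arange(n.min(),n.max()+2,2))
    print([(round(a),int(k)) for a,k in zip(ed,h) if k>15])
    top=n>ed[np.argmax(h)]-6
    for lo in range(int(al.min()),int(al.max()),10):
        m=(al>=lo)&(al<lo+10); 
        q=[(int(np.median(n[m&(np.abs(ac-a)<=3)])) if (m&(np.abs(ac-a)<=3)).any() else None) for a in np.arange(ac.min()+2,ac.max(),5)]
        print(lo,q)
```

```text
near ((462.71533203125, 199.55828857421875), (60.49176788330078, 187.07525634765625), 10.974058151245117) 135.5195434194727
yaw 100.97405
[(102, 16), (104, 23), (106, 48), (108, 103), (110, 136), (112, 72), (114, 34), (116, 18), (124, 22), (126, 35), (128, 95), (130, 97), (132, 93), (134, 169), (136, 254), (138, 213), (140, 80)]
14 [108, 107, 107, 107, 105, 109, 109, 107, 105, 106, 111, 106]
24 [126, 127, 123, 110, 109, 109, 110, 112, 110, 116, 127, 123]
34 [128, 129, 120, 110, 109, 109, 110, 109, 109, 113, 128, 130]
44 [130, 131, 120, 110, 109, 110, 109, 110, 110, 110, 128, 130]
54 [131, 131, 120, 110, 110, 110, 110, 111, 107, 119, 129, 129]
64 [128, 129, 118, 110, 109, 110, 111, 109, 110, 120, 130, 128]
74 [130, 130, 129, 110, 110, 110, 109, 109, 110, 110, 129, 129]
84 [130, 130, 118, 111, 114, 112, 111, 111, 110, 120, 131, 130]
94 [129, 131, 129, 123, 126, 129, 127, 127, 128, 128, 129, 132]
104 [136, 136, 136, 136, 136, 136, 136, 137, 137, 137, 137, 137]
114 [137, 136, 137, 138, 137, 139, 137, 138, 138, 138, 136, 136]
124 [135, 135, 136, 136, 137, 138, 137, 137, 137, 136, 137, 137
[... 1420 characters left out ...]

229 [200, 199, 201, 201, 200, 199, 200, 198, 199, 201, 199, 198, 182]
239 [197, 200, 200, 200, 200, 200, 198, 201, 200, 199, 203, 200, 185]
249 [200, 199, 199, 199, 198, 200, 199, 199, 200, 201, 199, 200, 184]
259 [199, 197, 201, 200, 200, 199, 200, 199, 200, 199, 199, 199, 184]
269 [200, 200, 200, 200, 200, 199, 199, 199, 199, 199, 200, 199, 187]
279 [200, 198, 197, 199, 199, 200, 201, 198, 199, 200, 199, 199, 186]
289 [198, 198, 199, 198, 198, 198, 199, 199, 199, 200, 200, 202, 182]
299 [201, 200, 200, 198, 199, 200, 199, 199, 201, 201, 198, 200, 184]
309 [200, 201, 200, 199, 200, 199, 200, 200, 199, 200, 199, 201, 195]
319 [199, 198, 201, 199, 198, 199, 198, 199, 199, 198, 200, 198, 196]
```

servo_tool(xyz=[[0, 0, -0.5], [0, 0, -0.5], [0, 0, -0.5]], rot=[[0, 0, 0], [0, 0, 0], [0, 0, 0]], hand=[1, 1, 1])

```text
time_s: 0.4
eef_pos: [173.0, 578.8, 307.4]
ee_rot: [3.129, 0.001, 2.852]
wrist_force: [0.3, 0.9, -0.0]
width: 85.5
grip_force: 0.0
```

The cradle channel spans about 36 mm on the near holder and about 24 mm on the far one, so near is wide. Its heights also fit the frame (mouth about (466,184), floor at 78). Next, a close wrist look at the holder on the way.

```bash
cat >> h.py <<'E'
def cmd(p,R,cur=None):
    "shares for servo_tool from the measured pose to target"
    s=read_state(); A=Ro.from_euler("xyz",s["ee_rot"]).as_matrix()
    dx=A.T@(np.array(p)-s["eef_pos"])/200; rv=Ro.from_matrix(A.T@R).as_rotvec()/np.radians(60)
    print("xyz",np.round(dx,4).tolist(),"rot",np.round(rv,4).tolist())
def down(yawdeg): return Ro.from_euler("xyz",[np.pi,0,np.radians(yawdeg)]).as_matrix()
E
python3 - <<'E'
from h import *
cmd((458,226,270),down(101))
E
```

```text
xyz [-1.8692, -1.2859, 0.1738] rot [0.0113, -0.0052, 1.04]
```

servo_tool(xyz=[[-0.25, -0.17, 0], [-0.5, -0.34, 0], [-0.75, -0.51, 0.05], [-1, -0.68, 0.1], [-1, -0.68, 0.1]], rot=[[0, 0, 0.1], [0, 0, 0.2], [0, 0, 0.3], [0, 0, 0.4], [0, 0, 0.5]], hand=[1, 1, 1, 1, 1])

```text
time_s: 0.9
eef_pos: [325.0, 385.3, 279.3]
ee_rot: [-3.141, 0.0, 2.324]
wrist_force: [1.0, 1.0, 0.0]
width: 85.7
grip_force: 0.0
```

Run:
```python
from h import *
cmd((458,226,270),down(101))
```

```text
xyz [-1.0358, -0.0592, 0.0468] rot [-0.0006, 0.0006, 0.5357]
```

servo_tool(xyz=[[-0.25, -0.01, 0.01], [-0.5, -0.03, 0.02], [-0.75, -0.05, 0.04], [-1, -0.06, 0.05], [-1, -0.06, 0.05], [-1, -0.06, 0.05], [-1, -0.06, 0.05]], rot=[[0, 0, 0.13], [0, 0, 0.26], [0, 0, 0.4], [0, 0, 0.535], [0, 0, 0.535], [0, 0, 0.535], [0, 0, 0.535]], hand=[1, 1, 1, 1, 1, 1, 1])

```text
time_s: 1.6
eef_pos: [452.0, 234.4, 269.7]
ee_rot: [-3.14, -0.0, 1.769]
wrist_force: [-0.9, -0.2, -0.1]
width: 85.3
grip_force: 0.0
```

Run:
```python
from h import *
import pickle
s=read_state(); p,d=snapshot("wrist"); print(s["eef_pos"],s["ee_rot"],s["qpos"])
cv2.imwrite("pics/w1.png",p[:,:,::-1]); np.save("pics/w1.npy",d); pickle.dump(s,open("pics/w1.pkl","wb"))
```

```text
[452.02989215 234.40725754 269.65459211] [-3.14031028e+00 -3.76999379e-04  1.76915350e+00] [3.42215393e-01 1.67691218e-01 1.60153424e+00 5.67958002e-04
 1.37358231e+00 1.43746351e-01]
```

View pics/w1.png

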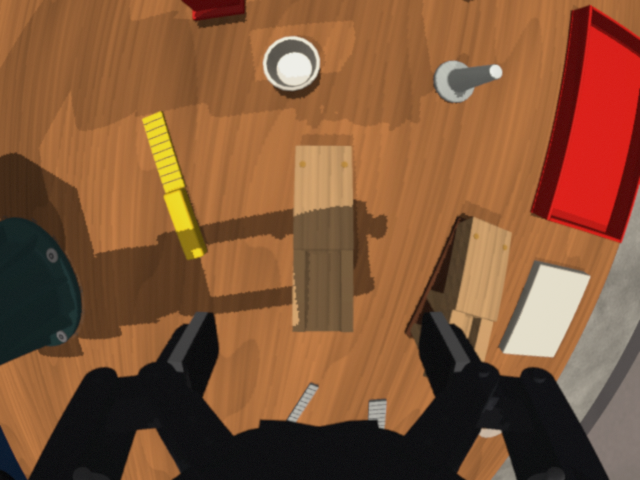

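The wrist view shows the wide holder with its block at (295–352, 146–249) and its cradle at (293–352, 250–330). The channel lies between about 305 and 343 and takes most of the width. Now I'll refine its pose from this depth.

```bash
cat > hold.py <<'E'
from h import *
def fit(n,d,box,st=None,e0=101.,n0=113.7):
    g=grid(*box); g=g[d[g[:,1],g[:,0]]>0]; X=cloud(n,d,g,st); yaw=np.radians(e0)
    for it in range(4):
        e=np.array([np.cos(yaw),np.sin(yaw)]); q=np.array([-e[1],e[0]])
        al,ac=X[:,:2]@e,X[:,:2]@q; nn=X[:,2]*np.cos(np.pi/6)+al/2
        hi=(nn>n0+10)&(nn<n0+30)&(abs(ac-np.median(ac))<60)
        lo,hi_=[],[]
        bins=np.arange(40,190,6)
        for b in bins:
            m=hi&(al>=b)&(al<b+6)
            lo.append(ac[m].min() if m.sum()>3 else np.nan); hi_.append(ac[m].max() if m.sum()>3 else np.nan)
        lo,hi_=np.array(lo),np.array(hi_); k=~np.isnan(lo)
        s1=np.polyfit(bins[k]+3,lo[k],1); s2=np.polyfit(bins[k]+3,hi_[k],1)
        yaw+=np.arctan((s1[0]+s2[0])/2)
    top=(al>115)&(al<190)&hi
    A=np.c_[X[top],np.ones(top.sum())]; P=np.linalg.lstsq(np.c_[al[top],ac[top],np.ones(top.sum())],X[top,2],rcond=None)[0]
    wall=hi&(al>40)&(al<85); fl=(abs(ac-np.nanmedian((lo+hi_)/2))<12)&(al>35)&(al<80)&(nn<n0+5)
    print(n,"yaw",np.degrees(yaw),"ac",np.median(lo[k]),np.median(hi_[k]),"mid",np.nanmean((lo+hi_)/2),"slopes",s1[0],s2[0])
    print(" top plane slope",np.degrees(np.arctan(P[:2])),"n top,wall,floor",np.median(nn[top]),np.median(nn[wall]),np.median(nn[fl]))
    # channel
    c=(al>40)&(al<80)&(nn<n0+3)&(nn>n0-10); print(" floor ac",np.percentile(ac[c],[1,50,99]))
    # mouth: transition 130->136.7 at x=0
    c=hi&(abs(ac-np.nanmean((lo+hi_)/2))<28); 
    up=c&(nn>n0+20); print(" block start al",np.percentile(al[up],[.3,1,2]), "cradle end al",al[hi].min(),"far end",al[up].max())
E
python3 - <<'E'
from hold import *
import pickle
fit("top",np.load("pics/top0.npy"),(255,345,240,295))
st=pickle.load(open("pics/w1.pkl","rb"))
fit("wrist",np.load("pics/w1.npy"),(280,368,140,335),st)
d=np.load("pics/scene0.npy"); fit("scene",d,(320,402,218,275))
E
```

```text
top yaw 100.99937102959517 ac -521.5157178965201 -462.6704139190525 mid -492.1777659224083 slopes 0.0002643297369249699 0.0006398957415325323
 top plane slope [-29.99677271  -0.28839688] n top,wall,floor 137.20287570582764 130.09501481408086 110.39645008460894
 floor ac [-510.47165689 -493.20192891 -462.3854251 ]
 block start al [ 86.78061544 101.49182259 103.70268483] cradle end al 25.106261649433588 far end 201.2173901809156
wrist yaw 100.8862734225027 ac -521.1187003269033 -461.7170057742762 mid -491.5324899988024 slopes 0.00040540586629592135 -0.0005252831814628647
 top plane slope [-29.98109969  -0.12507521] n top,wall,floor 137.17317632315073 130.1335766767557 110.15368687731052
 floor ac [-509.95179042 -492.33478301 -474.52918613]
 block start al [103.71010136 105.09516813 105.96846382] cradle end al 30.20805890736876 far end 201.89274401024556
scene yaw 100.61640494168608 ac -526.0236655723188 -462.40004169106874 mid -494.3049850894825 slopes -0.0012913275321565982 0.0015808775023560266
 top plane slope [-29.95593973   4.91373082] n top,wall,floor 137.56120303579286 130.23958831568356 41.15292918873482
 floor ac [-527.23868712 -485.65934242 -469.58053743]
 block start al [36.53948142 43.33562806 59.62912948] cradle end al 25.457318746285225 far end 201.2846447009084
```

Run:
```python
from h import *
cmd((651,-242,120),down(103.9))
```

```text
xyz [-2.5339, 0.5048, 0.748] rot [-0.0008, -0.0003, -0.0414]
```

servo_tool(xyz=[[-0.25, 0.05, 0], [-0.5, 0.1, 0], [-0.75, 0.15, 0], [-1, 0.2, 0], [-1, 0.2, 0]], rot=[[0, 0, -0.04], [0, 0, -0.04], [0, 0, -0.04], [0, 0, -0.04], [0, 0, -0.04]], hand=[1, 1, 1, 1, 1])

```text
time_s: 2.15
eef_pos: [533.2, 42.3, 270.2]
ee_rot: [3.141, 0.003, 1.808]
wrist_force: [-0.5, 0.5, -0.0]
width: 85.1
grip_force: 0.0
```

servo_tool(xyz=[[-0.25, 0.05, 0.05], [-0.5, 0.1, 0.1], [-0.75, 0.15, 0.2], [-1, 0.2, 0.3], [-1, 0.2, 0.3], [-1, 0.2, 0.3], [-1, 0.2, 0.3]], rot=[[0, 0, 0], [0, 0, 0], [0, 0, 0], [0, 0, 0], [0, 0, 0], [0, 0, 0], [0, 0, 0]], hand=[1, 1, 1, 1, 1, 1, 1])

```text
time_s: 2.85
eef_pos: [617.2, -136.8, 210.3]
ee_rot: [-3.141, -0.001, 1.811]
wrist_force: [-0.6, -0.2, 0.1]
width: 85.1
grip_force: 0.0
```

Run:
```python
from h import *
cmd((651,-242,120),down(103.9))
```

```text
xyz [-0.5516, 0.0391, 0.4509] rot [-0.0004, -0.0012, -0.0018]
```

servo_tool(xyz=[[-0.2, 0.02, 0.15], [-0.4, 0.04, 0.3], [-0.55, 0.04, 0.45], [-0.55, 0.04, 0.45], [-0.55, 0.04, 0.45], [-0.55, 0.04, 0.45]], rot=[[0, 0, 0], [0, 0, 0], [0, 0, 0], [0, 0, 0], [0, 0, 0], [0, 0, 0]], hand=[1, 1, 1, 1, 1, 1])

```text
time_s: 3.45
eef_pos: [652.0, -242.1, 122.0]
ee_rot: [3.14, 0.001, 1.812]
wrist_force: [-0.3, 0.5, 0.6]
width: 85.1
grip_force: 0.0
```

Run:
```python
from h import *
s=read_state(); p,d=snapshot("wrist"); cv2.imwrite("pics/w2.png",p[:,:,::-1]); np.save("pics/w2.npy",d)
print(s["eef_pos"],s["ee_rot"])
g=grid(0,640,0,480); g=g[d[g[:,1],g[:,0]]>0]; X=cloud("wrist",d,g,s)
c=cv2.cvtColor(p,cv2.COLOR_RGB2HSV)[g[:,1],g[:,0]]
near=np.linalg.norm(X[:,:2]-[632,-166],axis=1)<115
for nm,m in (("blade",near&(X[:,2]>3)&(X[:,2]<10)&(c[:,1]<60)&(c[:,2]>80)),("handle",near&(X[:,2]>17)&(X[:,2]<24))):
    print(nm,m.sum(),rect(X[m]),np.median(X[m,2]), g[m].min(0),g[m].max(0))
```

```text
[ 652.04426717 -242.1294116   122.03308405] [3.13992653e+00 6.64306105e-04 1.81174209e+00]
blade 4540 ((654.900390625, -114.10992431640625), (100.57169342041016, 107.22948455810547), 13.39487361907959) 5.755010391382314 [298   5] [427 141]
handle 4974 ((690.6248168945312, -193.3044891357422), (129.33859252929688, 98.19844055175781), 15.155252456665039) 19.757466316121565 [300 119] [468 244]
```

Run:
```python
from h import *
s=read_state(); d=np.load("pics/w2.npy"); p=cv2.imread("pics/w2.png")
g=grid(0,640,0,480); g=g[d[g[:,1],g[:,0]]>0]; X=cloud("wrist",d,g,s)
e=np.array([np.cos(np.radians(104)),np.sin(np.radians(104))]); q=np.array([-e[1],e[0]])
r=X[:,:2]-[631.8,-165.9]; al,ac=r@e,r@q
c=cv2.cvtColor(p,cv2.COLOR_BGR2HSV)[g[:,1],g[:,0]]
ok=abs(ac)<25
for nm,m in (("blade",ok&(al>-2)&(al<115)&(X[:,2]>2.5)&(X[:,2]<10)&(c[:,1]<60)),("handle",ok&(al<10)&(X[:,2]>16)&(X[:,2]<24))):
    print(nm,m.sum(),rect(X[m]),np.percentile(al[m],[.5,99.5]),np.percentile(ac[m],[.5,50,99.5]))
```

```text
blade 4530 ((619.6854858398438, -119.23548889160156), (28.082725524902344, 100.5173110961914), 14.447783470153809) [-1.92944189 97.67659503] [-13.34321346   0.40465955  14.13673976]
handle 3857 ((642.7099609375, -211.75823974609375), (25.86944007873535, 88.22746276855469), 14.20854663848877) [-90.61779617  -3.16545129] [-12.3683214    0.52720832  13.27419986]
```

servo_tool(xyz=[[-0.01, -0.007, 0.2], [-0.01, -0.007, 0.4], [-0.01, -0.007, 0.5], [-0.01, -0.007, 0.56], [-0.01, -0.007, 0.59], [-0.01, -0.007, 0.59], [-0.01, -0.007, 0.59]], rot=[[0, 0, -0.005], [0, 0, -0.005], [0, 0, -0.005], [0, 0, -0.005], [0, 0, -0.005], [0, 0, -0.005], [0, 0, -0.005]], hand=[1, 1, 1, 1, 1, 1, 1])

```text
time_s: 4.2
eef_pos: [651.7, -246.8, 3.8]
ee_rot: [3.14, 0.002, 1.815]
wrist_force: [0.3, 0.3, -0.0]
width: 85.3
grip_force: 0.0
```

servo_tool(xyz=[[0, 0, 0], [0, 0, 0], [0, 0, 0], [0, 0, 0], [0, 0, 0], [0, 0, 0], [0, 0, 0], [0, 0, 0], [0, 0, 0], [0, 0, 0]], rot=[[0, 0, 0], [0, 0, 0], [0, 0, 0], [0, 0, 0], [0, 0, 0], [0, 0, 0], [0, 0, 0], [0, 0, 0], [0, 0, 0], [0, 0, 0]], hand=[0.2, 0.2, 0.2, 0.2, 0.2, 0.2, 0.2, 0.2, 0.2, 0.2], force=50)

```text
time_s: 5.2
eef_pos: [650.5, -246.5, 2.1]
ee_rot: [-3.142, 0.0, 1.815]
wrist_force: [0.4, 0.2, 0.2]
width: 17.1
grip_force: 0.0
```

Run:
```python
from h import *
print(read_state())
p,d=snapshot("wrist"); t,_=snapshot("top"); 
a=cv2.resize(p[0:400,150:500][:,:,::-1],(525,600)); b=cv2.resize(t[180:280,380:480][:,:,::-1],(275,275)); 
o=np.zeros((600,800,3),np.uint8); o[:,:525]=a; o[:275,525:]=b; cv2.imwrite("pics/w3.png",o)
```

```text
{'time_s': 5.2, 'qpos': array([-4.61356519e-01,  6.92636390e-01,  1.45582667e+00, -1.10310802e-04,
        9.93161862e-01, -7.05636912e-01]), 'joint_velocities': array([-6.08816093e-04, -5.72110241e-05, -8.46242951e-04, -5.62529966e-04,
        3.75144512e-04, -4.32590449e-04]), 'joint_efforts': array([-2.21207352e-03, -6.72716403e+01, -2.20856398e+01, -1.13821803e-03,
        1.60321972e-03,  2.01346268e-05]), 'eef_pos': array([ 650.47678278, -246.47472735,    2.11067973]), 'ee_rot': array([-3.14150816e+00,  4.94167368e-05,  1.81513696e+00]), 'wrist_force': array([0.41716779, 0.24359804, 0.19723494]), 'torque': array([ 0.02879488, -0.00335829,  0.01866156]), 'grip_force': 0.0, 'width': 17.143302759313144}
```

View pics/w3.png

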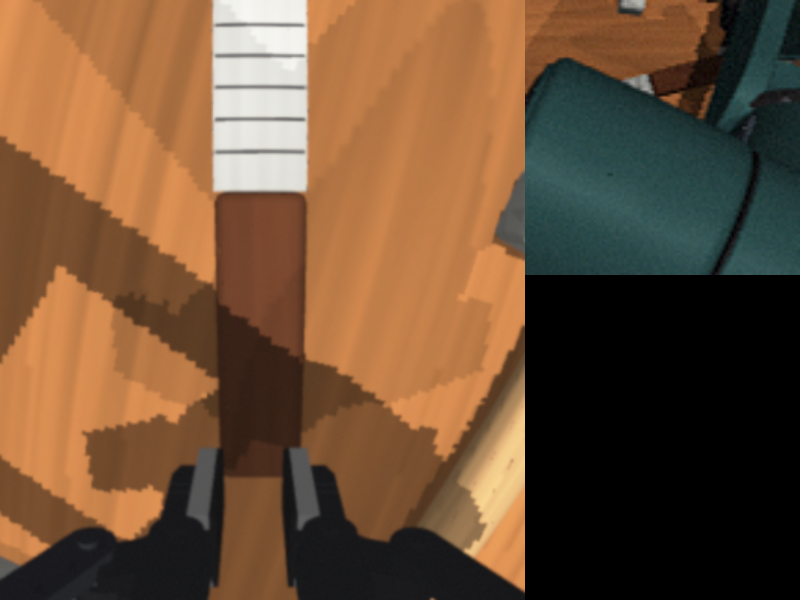

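Run:
```python
from h import *
s=read_state(); A=Ro.from_euler("xyz",s["ee_rot"]).as_matrix()
uv=np.array([[320,310],[320,316],[320,128],[150+205/1.5,297],[150+300/1.5,297],[150+223/1.5,310],[150+300/1.5,310]])
for z in (20,0,40): print(z,np.round((plane("wrist",uv,z,s)-s["eef_pos"])@A,1).tolist())
p,d=snapshot("wrist")
g=np.array([[320,300],[320,305],[320,310],[320,314],[320,318],[320,325],[290,310],[349,310]]); print(np.round((cloud("wrist",d,g,s)-s["eef_pos"])@A,1).tolist())
```

```text
20 [[-3.2, -0.5, -17.9], [-6.6, -0.5, -17.9], [80.6, -0.6, -17.9], [3.7, -16.2, -17.9], [3.7, 13.6, -17.9], [-3.3, -10.7, -17.9], [-3.3, 13.9, -17.9]]
0 [[-14.4, -0.4, 2.1], [-18.1, -0.4, 2.1], [80.2, -0.6, 2.1], [-6.6, -18.1, 2.1], [-6.5, 15.5, 2.1], [-14.4, -11.9, 2.1], [-14.5, 15.8, 2.1]]
40 [[7.9, -0.6, -37.9], [5.0, -0.6, -37.9], [81.0, -0.7, -37.9], [14.0, -14.3, -37.9], [14.0, 11.7, -37.9], [7.9, -9.5, -37.9], [7.8, 11.9, -37.9]]
[[2.1, -0.5, -17.7], [-0.7, -0.5, -17.5], [-3.7, -0.5, -17.0], [-5.7, -0.5, -17.5], [-8.3, -0.5, -16.8], [-24.1, -0.3, 2.5], [11.4, -12.5, -44.3], [11.7, 10.8, -44.7]]
```

servo_tool(xyz=[[0, 0, 0], [0, 0, 0], [0, 0, 0], [0, 0, 0], [0, 0, 0]], rot=[[0, 0, 0], [0, 0, 0], [0, 0, 0], [0, 0, 0], [0, 0, 0]], hand=[0, 0, 0, 0, 0], force=50)

```text
time_s: 5.85
eef_pos: [650.5, -246.5, 2.1]
ee_rot: [-3.142, 0.0, 1.815]
wrist_force: [0.2, 0.0, 0.2]
width: 0.1
grip_force: 0.0
```

Run:
```python
from h import *
p,d=snapshot("wrist"); s=read_state(); A=Ro.from_euler("xyz",s["ee_rot"]).as_matrix()
g=grid(250,390,240,400);g=g[d[g[:,1],g[:,0]]>0];X=(cloud("wrist",d,g,s)-s["eef_pos"])@A
m=(X[:,0]>4)&(X[:,0]<20)&(abs(X[:,1])<30)
for a,b in ((-50,-44),(-44,-38),(-38,-30),(-30,-22),(-22,-14),(-14,-6),(-6,0)):
    k=m&(X[:,2]>a)&(X[:,2]<=b); y=X[k,1]
    print(a,k.sum(), [np.round(f(y[h]),1) if h.any() else None for f,h in ((np.min,y<0),(np.max,y<0),(np.min,y>0),(np.max,y>0))])
cv2.imwrite("pics/w4.png",cv2.resize(p[220:420,220:420][:,:,::-1],(600,600)))
```

```text
-50 532 [np.float64(-14.9), np.float64(-0.3), np.float64(0.1), np.float64(12.4)]
-44 426 [np.float64(-14.7), np.float64(-0.2), np.float64(0.2), np.float64(12.4)]
-38 137 [np.float64(-12.7), np.float64(-0.2), np.float64(0.2), np.float64(10.3)]
-30 0 [None, None, None, None]
-22 1733 [np.float64(-11.9), np.float64(-0.0), np.float64(0.4), np.float64(14.0)]
-14 1 [np.float64(-11.8), np.float64(-11.8), None, None]
-6 0 [None, None, None, None]
```

View pics/w4.png

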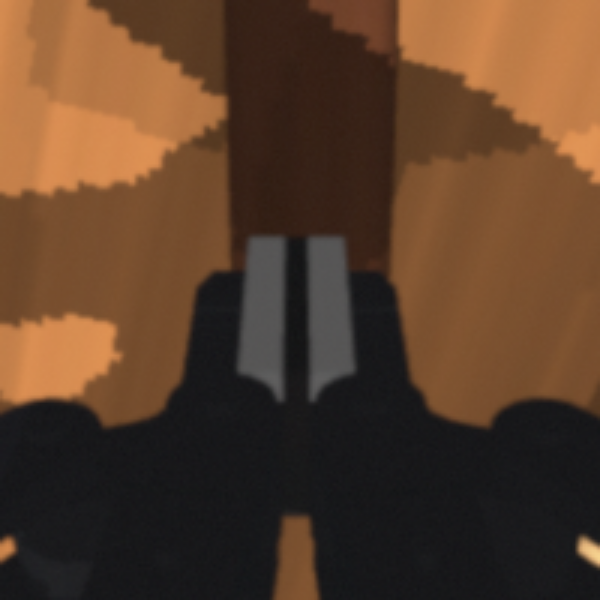

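The close view shows the fingers shut at about (320,300), above the handle. By depth, the real fingertips end about 33 mm short of the reported TCP. So I open, go lower carefully and watch the force.

servo_tool(xyz=[[0, 0, 0], [0, 0, 0], [0, 0, 0], [0, 0, 0], [0, 0, 0], [0, 0, 0], [0, 0, 0], [0, 0, 0.03], [0, 0, 0.06], [0, 0, 0.09], [0, 0, 0.11], [0, 0, 0.11]], rot=[[0, 0, 0], [0, 0, 0], [0, 0, 0], [0, 0, 0], [0, 0, 0], [0, 0, 0], [0, 0, 0], [0, 0, 0], [0, 0, 0], [0, 0, 0], [0, 0, 0], [0, 0, 0]], hand=[0.6, 0.6, 0.6, 0.6, 0.6, 0.6, 0.6, 0.6, 0.6, 0.6, 0.6, 0.6])

```text
time_s: 7.1
eef_pos: [649.7, -246.2, -21.0]
ee_rot: [-3.14, -0.001, 1.815]
wrist_force: [0.4, 0.3, -0.0]
width: 50.9
grip_force: 0.0
```

```bash
cat > tip.py <<'E'
from h import *
p,d=snapshot("wrist"); s=read_state(); A=Ro.from_euler("xyz",s["ee_rot"]).as_matrix()
g=grid(200,440,200,480);g=g[d[g[:,1],g[:,0]]>0];X=(cloud("wrist",d,g,s)-s["eef_pos"])@A
m=(X[:,0]>7)&(X[:,0]<16)&(abs(X[:,1])<50)&(X[:,2]+0*X[:,0]<-(18+s["eef_pos"][2])-6) if 0 else (X[:,0]>7)&(X[:,0]<14)&(X[:,2]<-(22-s["eef_pos"][2])*0-5)
W=cloud("wrist",d,g,s); k=m&(W[:,2]>-50)&((abs(X[:,1])>14)|(W[:,2]>24))&(W[:,2]>3)
for sd in (-1,1):
    kk=k&(X[:,1]*sd>0); print("side",sd,"lowest world z",np.percentile(W[kk,2],[0,2,10]),"y",X[kk,1].min(),X[kk,1].max())
E
python3 tip.py
```

```text
side -1 lowest world z [13.9887287  22.30932472 34.46315602] y -40.78688435654483 -0.007098655816984722
side 1 lowest world z [14.90296243 21.52611573 33.09465642] y 0.0006144301180499699 38.199979203105286
```

servo_tool(xyz=[[0, 0, 0.02], [0, 0, 0.03], [0, 0, 0.03], [0, 0, 0.03], [0, 0, 0.03], [0, 0, 0.03], [0, 0, 0.03], [0, 0, 0.03], [0, 0, 0.03], [0, 0, 0.03]], rot=[[0, 0, 0], [0, 0, 0], [0, 0, 0], [0, 0, 0], [0, 0, 0], [0, 0, 0], [0, 0, 0], [0, 0, 0], [0, 0, 0], [0, 0, 0]], hand=[0.6, 0.6, 0.1, 0.1, 0.1, 0.1, 0.1, 0.1, 0.1, 0.1], force=60)

```text
time_s: 8.15
eef_pos: [650.8, -246.6, -25.5]
ee_rot: [3.141, 0.0, 1.815]
wrist_force: [0.3, 0.3, 4.3]
width: 24.8
grip_force: 60.5
```

servo_tool(xyz=[[0, 0, -0.1], [0, 0, -0.25], [0, 0, -0.5], [0, 0, -0.75], [0, 0, -0.9], [0, 0, -0.9], [0, 0, -0.9], [0, 0, -0.9]], rot=[[0, 0, 0], [0, 0, 0], [0, 0, 0], [0, 0, 0], [0, 0, 0], [0, 0, 0], [0, 0, 0], [0, 0, 0]], hand=[0.1, 0.1, 0.1, 0.1, 0.1, 0.1, 0.1, 0.1])

```text
time_s: 8.95
eef_pos: [648.7, -245.7, 151.6]
ee_rot: [-3.138, -0.003, 1.815]
wrist_force: [0.7, -0.1, -2.6]
width: 24.4
grip_force: 59.9
```

```bash
cat > infile.py <<'E'
from h import *
def infile(show=None):
    "file in tool frame from the wrist depth: blade plane, shoulder, direction"
    s=read_state(); p,d=snapshot("wrist"); A=Ro.from_euler("xyz",s["ee_rot"]).as_matrix()
    g=grid(200,440,0,330);g=g[d[g[:,1],g[:,0]]>0];X=(cloud("wrist",d,g,s)-s["eef_pos"])@A
    c=cv2.cvtColor(p,cv2.COLOR_RGB2HSV)[g[:,1],g[:,0]]
    b=(c[:,1]<70)&(c[:,2]>70)&(abs(X[:,1])<22)&(X[:,2]<-15)&(X[:,2]>-60)&(X[:,0]>75)&(X[:,0]<200)
    h=(c[:,1]>=70)&(abs(X[:,1])<18)&(X[:,2]<-35)&(X[:,2]>-65)&(X[:,0]>18)&(X[:,0]<85)
    for nm,m in (("blade",b),("handle",h)):
        if m.sum()<50: print(nm,"few",m.sum()); continue
        Q=X[m]; 
        for _ in range(3):
            P=np.polyfit(Q[:,0],Q[:,2],1); Q=Q[abs(Q[:,2]-np.polyval(P,Q[:,0]))<2]
        r=rect(Q); ys=np.c_[np.ones(len(Q)),Q[:,0],Q[:,1]]; pl=np.linalg.lstsq(ys,Q[:,2],rcond=None)[0]
        print(nm,len(Q),"rect",np.round(r[0],1),np.round(r[1],1),round(r[2],2),"x",np.round(np.percentile(Q[:,0],[.3,99.7]),1),"z0,dz/dx,dz/dy",np.round(pl,4))
    return s
if __name__=="__main__":
    s=infile(); print(s["eef_pos"],s["ee_rot"],s["qpos"])
E
python3 infile.py
```

```text
blade 9476 rect [106.9  -0.2] [52.2 28.4] 0.61 x [ 80.9 132. ] z0,dz/dx,dz/dy [-3.14413e+01  8.40000e-03  7.00000e-04]
handle 11387 rect [49.3 -0.8] [62.7 25.7] 0.4 x [18.2 80.4] z0,dz/dx,dz/dy [-4.52214e+01  8.80000e-03  3.20000e-03]
[ 648.6706188  -245.71377301  151.58066791] [-3.13797771e+00 -2.68684498e-03  1.81507547e+00] [-4.61413083e-01  5.35386310e-01  1.33879049e+00 -3.13283333e-04
  1.27191000e+00 -7.05604157e-01]
```

```bash
cat > slot.py <<'E'
from h import *
yaw=np.radians(100.93); e=np.array([np.cos(yaw),np.sin(yaw),0]); q=np.array([-e[1],e[0],0]); k=np.array([0,0,1.])
O=93.1*e-491.9*q+78*k; c,s_=np.cos(np.pi/6),.5
RS=np.c_[c*e-s_*k,q,s_*e+c*k]
# file in tool
xf=np.array([1,.009,.0086]); xf/=np.linalg.norm(xf); zf=np.array([.0086,0,-1.]); zf-=xf*(zf@xf); zf/=np.linalg.norm(zf)
FT=np.c_[xf,np.cross(zf,xf),zf]; ft=np.array([80.7,-.5,-24.8])
def target(p):
    "tool pose putting the file origin at p in the slot frame, aligned"
    R=RS@FT.T; return O+RS@np.array(p)-R@ft, R
def filepose():
    s=read_state(); A=Ro.from_euler("xyz",s["ee_rot"]).as_matrix()
    o=RS.T@(A@ft+s["eef_pos"]-O); t=RS.T@(A@(ft+FT@[100,0,3])+s["eef_pos"]-O); r=Ro.from_matrix(RS.T@A@FT).as_rotvec(degrees=True)
    print("file in slot",np.round(o,2),"tip",np.round(t,2),"rot deg",np.round(r,2))
if __name__=="__main__":
    import sys; p,R=target([float(a) for a in sys.argv[1:4]]); print(np.round(p,1)); cmd(p,R); filepose()
E
python3 slot.py -140 0 40
```

```text
[501.4   4.6 200.8]
xyz [1.3928, -0.4128, -0.2415] rot [0.0117, -0.4944, 0.0426]
file in slot [-375.52  -93.66 -103.2 ] tip [-290.2   -89.22  -51.13] rot deg [ -0.46 -29.67   2.55]
```

servo_tool(xyz=[[0.1, -0.1, -0.1], [0.2, -0.2, -0.2], [0.35, -0.3, -0.3], [0.5, -0.4, -0.4], [0.6, -0.41, -0.4], [0.6, -0.41, -0.4]], rot=[[0, 0, 0], [0, 0, 0], [0, -0.05, 0], [0, -0.1, 0], [0, -0.2, 0], [0, -0.2, 0]], hand=[0.1, 0.1, 0.1, 0.1, 0.1, 0.1])

```text
time_s: 9.6
eef_pos: [538.1, -144.7, 232.3]
ee_rot: [-3.138, 0.208, 1.82]
wrist_force: [-0.0, -0.2, -2.0]
width: 24.7
grip_force: 60.0
```

```bash
python3 slot.py -140 0 40
```

```text
[501.4   4.6 200.8]
xyz [0.7847, 0.0064, -0.0045] rot [0.0175, -0.2933, 0.0449]
file in slot [-300.35   -3.64   13.55] tip [-206.05    1.24   46.61] rot deg [ -0.92 -17.61   2.69]
```

servo_tool(xyz=[[0.1, 0, -0.02], [0.2, 0, -0.02], [0.35, 0.006, -0.005], [0.5, 0.006, -0.005], [0.65, 0.006, -0.005], [0.74, 0.006, -0.005], [0.785, 0.006, -0.005], [0.785, 0.006, -0.005], [0.785, 0.006, -0.005], [0.785, 0.006, -0.005]], rot=[[0.004, -0.1, 0.01], [0.008, -0.2, 0.02], [0.0175, -0.293, 0.045], [0.0175, -0.293, 0.045], [0.0175, -0.293, 0.045], [0.0175, -0.293, 0.045], [0.0175, -0.293, 0.045], [0.0175, -0.293, 0.045], [0.0175, -0.293, 0.045], [0.0175, -0.293, 0.045]], hand=[0.1, 0.1, 0.1, 0.1, 0.1, 0.1, 0.1, 0.1, 0.1, 0.1])

```text
time_s: 10.6
eef_pos: [506.1, -1.4, 202.5]
ee_rot: [-3.141, 0.517, 1.764]
wrist_force: [-0.3, -0.1, -2.6]
width: 24.5
grip_force: 59.9
```

```bash
python3 infile.py; python3 slot.py -125 0 15
python3 - <<'E'
from slot import *
# holder again, and file by the top camera, in slot frame
t,d=snapshot("top"); np.save("pics/top1.npy",d); cv2.imwrite("pics/top1.png",t[:,:,::-1])
p,dw=snapshot("wrist"); s=read_state()
cv2.imwrite("pics/w5.png",p[:,:,::-1]); np.save("pics/w5.npy",dw)
g=grid(0,640,0,480); g=g[dw[g[:,1],g[:,0]]>0]; X=(cloud("wrist",dw,g,s)-O)@RS
c=cv2.cvtColor(p,cv2.COLOR_RGB2HSV)[g[:,1],g[:,0]]
b=(abs(X[:,1])<45)&(X[:,0]>5)&(X[:,0]<115)&(X[:,2]>18)&(X[:,2]<28)
print("block top",b.sum(),np.percentile(X[b],[1,50,99],axis=0).round(1).tolist())
for a in range(10,110,20):
    k=b&(X[:,0]>a)&(X[:,0]<a+20); print(a,np.percentile(X[k,1],[.5,99.5]).round(1),np.median(X[k,2]).round(2)) if k.sum()>10 else 0
E
```

```text
blade 8552 rect [ 1.067e+02 -1.000e-01] [51.6 28.2] 0.39 x [ 81.2 132. ] z0,dz/dx,dz/dy [-3.18117e+01  6.60000e-03  1.60000e-03]
handle 11396 rect [49.4 -0.8] [63.  25.8] 0.86 x [18.3 80.4] z0,dz/dx,dz/dy [-4.56966e+01  8.10000e-03  1.90000e-03]
[506.07587449  -1.39579699 202.48819663] [-3.14086564  0.5166384   1.76383447] [ 0.25739678  0.28114193  1.77021506 -0.56008493  1.18841769  0.30423919]
[501.3   5.  171.7]
xyz [0.1077, -0.0175, 0.1168] rot [0.0006, 0.0015, -0.007]
file in slot [-146.65   -4.09   38.08] tip [-46.65  -4.82  40.92] rot deg [-0.04  0.09 -0.42]Traceback (most recent call last):
  File "<stdin>", line 9, in <module>
    return _quantile_unchecked(
        a, q, axis, out, overwrite_input, method, keepdims, weights)
    return _ureduce(a,
                    func=_quantile_ureduce_func,
    ...<5 lines>...
                    overwrite_input=overwrite_input,
                    method=method)
    r = func(a, **kwargs)
    result = _quantile(arr,
                       quantiles=q,
    ...<2 lines>...
                       out=out,
                       weights=wgt)
    slices_having_nans = np.isnan(arr[-1, ...])
                                  ~~~^^^^^^^^^
IndexError: index -1 is out of bounds for axis 0 with size 0
```

servo_tool(xyz=[[0.03, -0.006, 0.04], [0.07, -0.012, 0.08], [0.108, -0.018, 0.117], [0.108, -0.018, 0.117], [0.108, -0.018, 0.117], [0.108, -0.018, 0.117]], rot=[[0, 0, 0], [0, 0, -0.005], [0, 0.0015, -0.007], [0, 0.0015, -0.007], [0, 0.0015, -0.007], [0, 0.0015, -0.007]], hand=[0.1, 0.1, 0.1, 0.1, 0.1, 0.1])

```text
time_s: 11.35
eef_pos: [501.2, 6.1, 171.6]
ee_rot: [-3.137, 0.515, 1.774]
wrist_force: [-0.3, -0.7, -2.3]
width: 24.5
grip_force: 60.0
```

```bash
cat > see.py <<'E'
from slot import *
def look(n):
    s=read_state(); p,d=snapshot(n); g=grid(0,640,0,480); g=g[d[g[:,1],g[:,0]]>0]; X=(cloud(n,d,g,s)-O)@RS
    c=cv2.cvtColor(p,cv2.COLOR_RGB2HSV)[g[:,1],g[:,0]]; grey=(c[:,1]<70)&(c[:,2]>60)
    near=(abs(X[:,1])<45)
    b=near&(X[:,0]>12)&(X[:,0]<105)&(X[:,2]>19)&(X[:,2]<27)
    w=near&(X[:,0]>-78)&(X[:,0]<-5)&(X[:,2]>13)&(X[:,2]<19)&(abs(X[:,1])>20)&~grey
    f=(abs(X[:,1])<22)&(X[:,0]>-160)&(X[:,0]<0)&(X[:,2]>3)&(X[:,2]<50)&grey
    for nm,m in (("block",b),("wall",w),("blade",f)):
        if m.sum()<40: print(n,nm,"few",m.sum()); continue
        Q=X[m]
        if nm=="blade": 
            z0=np.median(Q[:,2]); Q=Q[abs(Q[:,2]-z0)<3]
        Lq=np.linalg.lstsq(np.c_[np.ones(len(Q)),Q[:,0],Q[:,1]],Q[:,2],rcond=None)[0]
        y=np.percentile(Q[:,1],[.7,99.3]); r=rect(Q)
        print(n,nm,len(Q),"rect",np.round(r[0],1),np.round(r[1],1),round(r[2],2),"x",np.percentile(Q[:,0],[.5,99.5]).round(1),"y",y.round(1),"z med",np.median(Q[:,2]).round(2),"plane",Lq.round(4))
if __name__=="__main__":
    for n in ("top","scene","wrist"): look(n)
    filepose()
E
python3 see.py; python3 slot.py -125 0 15
```

```text
top block few 34
top wall few 8
top blade few 0
scene block 425 rect [58.3 -2.8] [92.8 69.3] 0.5 x [ 12.3 104.8] y [-35.3  29.1] z med 23.09 plane [ 2.32694e+01 -4.60000e-03 -1.22000e-02]
scene wall 117 rect [-41.6  -2.8] [72.6 68.1] 0.56 x [-77.5  -5.8] y [-36.6  31.4] z med 15.68 plane [ 1.51845e+01 -1.11000e-02 -9.20000e-03]
scene blade 209 rect [-76.8  -2.5] [36.7 98.2] 88.1 x [-124.9  -28. ] y [-19.  14.] z med 21.78 plane [ 2.10982e+01 -1.09000e-02 -1.43000e-02]
wrist block few 0
wrist wall 905 rect [-73.8   0.3] [ 9.1 60.1] 0.87 x [-78.  -69.2] y [-29.6  30.2] z med 15.78 plane [ 1.46902e+01 -1.50000e-02  6.00000e-04]
wrist blade 8885 rect [-98.3  -0.2] [28.2 51.6] 89.9 x [-123.9  -73.1] y [-13.9  13.6] z med 22.18 plane [ 2.24002e+01  2.10000e-03 -2.10000e-03]
file in slot [-124.19   -0.13   15.66] tip [-24.19  -0.03  18.68] rot deg [-0.12 -0.01  0.05]
[501.3   5.  171.7]
xyz [-0.0041, -0.0013, 0.0032] rot [0.0019, -0.0001, 0.0009]
file in slot [-124.19   -0.13   15.66] tip [-24.19  -0.03  18.68] rot deg [-0.12 -0.01  0.05]
```

servo_tool(xyz=[[-0.002, 0, 0.03], [-0.004, -0.001, 0.06], [-0.004, -0.001, 0.076], [-0.004, -0.001, 0.076], [-0.004, -0.001, 0.076], [-0.004, -0.001, 0.076]], rot=[[0.001, 0, 0], [0.002, 0, 0.001], [0.002, 0, 0.001], [0.002, 0, 0.001], [0.002, 0, 0.001], [0.002, 0, 0.001]], hand=[0.1, 0.1, 0.1, 0.1, 0.1, 0.1])

```text
time_s: 12.1
eef_pos: [502.4, -2.0, 158.7]
ee_rot: [-3.136, 0.515, 1.772]
wrist_force: [1.7, -0.9, -2.0]
width: 24.5
grip_force: 60.0
```

```bash
python3 see.py; python3 infile.py; python3 -c "
from slot import *
for i in range(4): snapshot('wrist'); filepose()"
```

```text
top block few 29
top wall few 0
top blade few 0
scene block 427 rect [58.5 -3.4] [68.  92.6] 89.95 x [ 12.3 104.7] y [-33.8  28.7] z med 22.78 plane [ 2.30573e+01 -3.60000e-03 -2.70000e-03]
scene wall 110 rect [-42.4  -2.3] [71.5 63.7] 0.81 x [-77.4  -6.6] y [-34.4  29.2] z med 16.08 plane [ 1.61552e+01  4.30000e-03 -1.10000e-03]
scene blade 166 rect [-77.3  -1.1] [100.6  32.1] 2.6 x [-126.1  -28.8] y [-17.6  15.7] z med 6.82 plane [ 7.1873e+00  3.5000e-03 -5.2500e-02]
wrist block few 0
wrist wall 331 rect [-76.6   0.1] [ 3.8 60.1] 1.04 x [-78.  -74.9] y [-29.8  30. ] z med 15.78 plane [ 0.5807 -0.1981 -0.0027]
wrist blade 8893 rect [-98.8   0.1] [28.2 51.7] 89.88 x [-124.4  -73.5] y [-13.6  13.9] z med 6.81 plane [6.9951e+00 1.9000e-03 3.0000e-04]
file in slot [-124.69    0.17    0.28] tip [-24.69   0.19   3.3 ] rot deg [ 0.03 -0.01  0.01]
blade 8600 rect [ 1.066e+02 -1.000e-01] [51.5 28.2] 0.51 x [ 81.2 131.9] z0,dz/dx,dz/dy [-3.18329e+01  6.90000e-03 -1.00000e-04]
handle 11426 rect [49.4 -0.8] [63.  25.7] 0.57 x [18.2 80.4] z0,dz/dx,dz/dy [-4.57103e+01  8.40000e-03 -0.00000e+00]
[502.44102012  -1.95379902 158.73969583] [-3.13577905  0.51483379  1.77213489] [ 0.25686811  0.3335112   1.82453612 -0.58429496  1.09880274  0.35913252]
file in slot [-124.69    0.23    0.27] tip [-24.69   0.25   3.28] rot deg [ 0.03 -0.01  0.01]
file in slot [-124.64    0.26    0.26] tip [-24.64   0.29   3.28] rot deg [ 0.04 -0.01  0.02]
file in slot [-124.66    0.25    0.23] tip [-24.66   0.27   3.25] rot deg [ 0.04 -0.01  0.01]
file in slot [-124.68    0.3     0.19] tip [-24.68   0.32   3.2 ] rot deg [ 0.04 -0.01  0.01]
```

servo_tool(xyz=[[0.03, 0, 0], [0.06, 0, 0], [0.085, 0.001, 0.001], [0.1, 0.001, 0.001], [0.11, 0.001, 0.001], [0.115, 0.001, 0.001], [0.12, 0.001, 0.001], [0.125, 0.001, 0.001], [0.13, 0.001, 0.001], [0.135, 0.001, 0.001], [0.14, 0.001, 0.001], [0.14, 0.001, 0.001]], rot=[[0, 0, 0], [0, 0, 0], [0, 0, 0], [0, 0, 0], [0, 0, 0], [0, 0, 0], [0, 0, 0], [0, 0, 0], [0, 0, 0], [0, 0, 0], [0, 0, 0], [0, 0, 0]], hand=[0.1, 0.1, 0.1, 0.1, 0.1, 0.1, 0.1, 0.1, 0.1, 0.1, 0.1, 0.1])

```text
time_s: 13.7
eef_pos: [497.6, 21.8, 144.6]
ee_rot: [-3.135, 0.515, 1.772]
wrist_force: [-0.1, 0.1, -1.7]
width: 24.5
grip_force: 60.0
```

```bash
python3 see.py|grep -v block; python3 infile.py|head -2
```

```text
top wall few 23
top blade few 0
scene wall 114 rect [-42.2  -2.8] [72.2 67.2] 1.13 x [-77.9  -5.9] y [-35.9  30.1] z med 15.43 plane [1.5809e+01 3.9000e-03 3.3000e-03]
scene blade 140 rect [-52.7   1.1] [96.6 31.4] 6.11 x [-98.5  -5.2] y [-18.5  16. ] z med 7.07 plane [ 7.515e+00  5.000e-03 -4.550e-02]
wrist wall 4326 rect [-62.2   0.4] [60.8 31.6] 90.0 x [-77.8 -47.4] y [-29.5  30.2] z med 15.87 plane [ 1.58331e+01 -4.00000e-04 -9.00000e-04]
wrist blade 8958 rect [-70.9   0.3] [28.2 51.6] 89.92 x [-96.4 -45.6] y [-13.4  14.2] z med 6.69 plane [ 6.8069e+00  1.5000e-03 -2.0000e-04]
file in slot [-96.72   0.34   0.18] tip [3.28 0.37 3.18] rot deg [ 0.05 -0.    0.01]
blade 8664 rect [106.8  -0.2] [51.9 28.2] 0.92 x [ 81.  131.9] z0,dz/dx,dz/dy [-3.17219e+01  5.80000e-03  5.00000e-04]
handle 11392 rect [49.4 -0.8] [62.9 25.8] 0.74 x [18.3 80.4] z0,dz/dx,dz/dy [-4.57174e+01  8.50000e-03 -4.00000e-04]
```

servo_tool(xyz=[[0.01, 0, 0], [0.02, 0, 0], [0.03, 0, 0], [0.04, 0, 0], [0.06, 0.001, 0], [0.08, 0.001, 0.001], [0.1, 0.001, 0.001], [0.12, 0.001, 0.001], [0.14, 0.001, 0.001], [0.16, 0.001, 0.001], [0.16, 0.001, 0.001]], rot=[[0, 0, 0], [0, 0, 0], [0, 0, 0], [0, 0, 0], [0, 0, 0], [0, 0, 0], [0, 0, 0], [0, 0, 0], [0, 0, 0], [0, 0, 0], [0, 0, 0]], hand=[0.1, 0.1, 0.1, 0.1, 0.1, 0.1, 0.1, 0.1, 0.1, 0.1, 0.1])

```text
time_s: 15.0
eef_pos: [492.1, 49.4, 128.4]
ee_rot: [-3.135, 0.515, 1.773]
wrist_force: [-0.1, 0.3, -2.3]
width: 24.3
grip_force: 60.0
```

```bash
python3 see.py|grep -v block; python3 infile.py
```

```text
top wall 40 rect [-37.4  27.4] [ 7.1 64.9] 85.81 x [-69.3  -5.4] y [21.7 29.7] z med 16.19 plane [ 1.64626e+01  1.10000e-03 -1.30000e-02]
top blade few 26
scene wall 99 rect [-42.2  -2.3] [72.9 68.2] 2.23 x [-77.7  -5.8] y [-36.2  30.9] z med 15.68 plane [ 1.50098e+01 -1.31000e-02 -2.20000e-03]
scene blade 86 rect [-67.9   3.5] [131.3  24.4] 1.41 x [-104.1   -3.7] y [-8.9 15.9] z med 7.61 plane [ 7.3302e+00 -6.4000e-03 -4.3200e-02]
wrist wall 9111 rect [-46.2   0.3] [61.  63.6] 90.0 x [-77.7 -15.6] y [-29.6  30.2] z med 15.87 plane [ 1.58329e+01 -8.00000e-04 -1.30000e-03]
wrist blade 9003 rect [-73.5   1.5] [ 29.4 122.4] 88.25 x [-64.3 -13.4] y [-13.3  14.3] z med 6.78 plane [6.8271e+00 1.2000e-03 1.8000e-03]
file in slot [-64.71   0.44   0.27] tip [35.29  0.47  3.27] rot deg [ 0.05 -0.    0.02]
blade 8770 rect [106.8  -0.2] [51.8 28.3] 0.67 x [ 81. 132.] z0,dz/dx,dz/dy [-3.18778e+01  7.20000e-03  1.40000e-03]
handle 11383 rect [49.4 -0.8] [62.9 25.8] 0.76 x [18.3 80.4] z0,dz/dx,dz/dy [-4.57061e+01  8.60000e-03  2.00000e-04]
[492.33318774  48.99377612 128.74084444] [-3.13539863  0.51493094  1.77229838] [ 0.35909252  0.39217763  1.82579682 -0.57768991  1.09482314  0.474236  ]
```

servo_tool(xyz=[[0.02, 0.001, 0], [0.04, 0.001, 0], [0.06, 0.002, 0], [0.08, 0.002, 0.001], [0.1, 0.003, 0.001], [0.12, 0.003, 0.001], [0.14, 0.003, 0.001], [0.16, 0.003, 0.001], [0.18, 0.003, 0.002], [0.2, 0.003, 0.002], [0.215, 0.003, 0.002], [0.225, 0.003, 0.002], [0.23, 0.003, 0.002], [0.23, 0.003, 0.002]], rot=[[0, 0, 0], [0, 0, 0], [0, 0, 0], [0, 0, 0], [0, 0, 0], [0, 0, 0], [0, 0, 0], [0, 0, 0], [0, 0, 0], [0, 0, 0], [0, 0, 0], [0, 0, 0], [0, 0, 0], [0, 0, 0]], hand=[0.1, 0.1, 0.1, 0.1, 0.1, 0.1, 0.1, 0.1, 0.1, 0.1, 0.1, 0.1, 0.1, 0.1])

```text
time_s: 16.6
eef_pos: [484.9, 88.2, 105.7]
ee_rot: [-3.135, 0.515, 1.772]
wrist_force: [0.3, -0.4, -2.0]
width: 24.7
grip_force: 60.0
```

```bash
python3 see.py|grep wrist; python3 infile.py; python3 slot.py -17 0 0.3
python3 - <<'E'
from slot import *
p,d=snapshot("wrist"); s=read_state(); g=grid(200,440,220,480);g=g[d[g[:,1],g[:,0]]>0];X=(cloud("wrist",d,g,s)-O)@RS; c=p[g[:,1],g[:,0]].max(1)
# finger/gripper points: dark, high above walls or outside: their largest slot x per height
m=(c<110)&(X[:,2]>21)&(X[:,0]<-60)
for a in range(22,80,8):
    k=m&(X[:,2]>=a)&(X[:,2]<a+8); print(a,k.sum(),np.percentile(X[k,0],99).round(1) if k.sum()>5 else "")
E
```

```text
wrist block 7301 rect [20.4  0.5] [17.1 60.4] 0.41 x [12.1 27.9] y [-29.1  30. ] z med 22.86 plane [ 2.29331e+01 -3.60000e-03 -1.70000e-03]
wrist wall 10046 rect [-41.5   0.5] [73.  60.8] 0.01 x [-77.6  -5.3] y [-29.5  30.2] z med 15.87 plane [ 1.58419e+01 -8.00000e-04 -1.50000e-03]
wrist blade 3477 rect [-44.1  -1.3] [89.3 28.6] 2.54 x [-18.7  -0.1] y [-13.5  14.1] z med 6.76 plane [ 6.7167e+00 -4.6000e-03 -8.0000e-04]
blade 3513 rect [90.4 -0.3] [28.2 19.1] 89.99 x [80.8 99.9] z0,dz/dx,dz/dy [-3.19366e+01  8.40000e-03 -1.00000e-04]
handle 11372 rect [49.4 -0.7] [62.9 25.6] 0.44 x [18.2 80.4] z0,dz/dx,dz/dy [-4.57324e+01  9.30000e-03  4.00000e-04]
[484.92116566  88.04819203 105.78339343] [-3.13547929  0.51493749  1.77203325] [ 0.43409504  0.44152261  1.81608657 -0.56791829  1.09351635  0.55435626]
[484.9  89.7 104.9]
xyz [0.0088, 0.0015, -0.0002] rot [-0.0008, -0.0001, 0.0001]
file in slot [-18.77   0.27   0.26] tip [81.23  0.27  3.27] rot deg [ 0.05 -0.01  0.01]
22 868 -64.7
30 983 -87.3
38 1130 -87.3
46 1612 -85.2
54 3669 -85.5
62 2537 -86.4
70 1532 -81.4
78 3372 -81.5
```

The wrist depth puts the shoulder at x −18.8, with the finger fronts 5 mm short of the cradle's end and no force. I advance another 3 mm, then release.

servo_tool(xyz=[[0.007, 0, 0], [0.015, 0, 0], [0.015, 0, 0], [0.015, 0, 0]], rot=[[0, 0, 0], [0, 0, 0], [0, 0, 0], [0, 0, 0]], hand=[0.1, 0.1, 0.1, 0.1], force=25)

```text
time_s: 17.25
eef_pos: [484.4, 90.8, 104.2]
ee_rot: [-3.135, 0.515, 1.772]
wrist_force: [-0.0, -0.1, -2.5]
width: 24.5
grip_force: 60.0
```

servo_tool(xyz=[[0, 0, 0], [0, 0, 0], [0, 0, 0], [0, 0, 0], [0, 0, 0], [0, 0, 0], [0, 0, 0], [0, 0, 0]], rot=[[0, 0, 0], [0, 0, 0], [0, 0, 0], [0, 0, 0], [0, 0, 0], [0, 0, 0], [0, 0, 0], [0, 0, 0]], hand=[0.3, 0.32, 0.36, 0.45, 0.5, 0.5, 0.5, 0.5])

```text
time_s: 18.05
eef_pos: [484.4, 90.7, 104.2]
ee_rot: [-3.135, 0.515, 1.772]
wrist_force: [0.0, 0.2, -0.3]
width: 42.3
grip_force: 0.0
```

```bash
python3 see.py|grep wrist; python3 infile.py
```

```text
wrist block 8830 rect [21.7  0.4] [19.9 60.5] 0.49 x [12.1 31. ] y [-29.1  30. ] z med 22.85 plane [ 2.29668e+01 -5.20000e-03 -1.80000e-03]
wrist wall 9904 rect [-41.5   0.3] [73.  60.5] 0.03 x [-77.5  -5.3] y [-29.5  30.2] z med 15.86 plane [ 1.58675e+01  3.00000e-04 -1.50000e-03]
wrist blade 2709 rect [-50.5   3.9] [ 28.7 102.7] 86.0 x [-14.8  -0.1] y [-13.   14.6] z med 5.67 plane [5.716e+00 5.200e-03 1.200e-03]
blade 2784 rect [89.3 -0.9] [28.  15.4] 90.0 x [81.6 96.9] z0,dz/dx,dz/dy [-2.97623e+01 -4.40000e-03 -4.00000e-03]
handle 11218 rect [51.4  2. ] [66.9 31.9] 0.02 x [18.2 80.7] z0,dz/dx,dz/dy [-4.32588e+01 -7.10000e-03  1.10000e-03]
[484.39248404  90.70210438 104.22160828] [-3.13541666  0.51486713  1.77214971] [ 0.43904814  0.44492869  1.81516548 -0.56706266  1.09344516  0.55935863]
```

servo_tool(xyz=[[-0.05, 0, 0], [-0.1, 0, 0], [-0.15, 0, 0], [-0.17, 0, 0], [-0.17, 0, -0.02], [-0.17, 0, -0.02], [-0.17, 0, -0.02], [-0.17, 0, -0.02], [-0.17, 0, -0.02], [-0.17, 0, -0.02]], rot=[[0, 0, 0], [0, 0, 0], [0, 0, 0], [0, 0, 0], [0, 0, 0], [0, 0, 0], [0, 0, 0], [0, 0, 0], [0, 0, 0], [0, 0, 0]], hand=[0.5, 0.5, 0.5, 0.5, 0, 0, 0, 0, 0, 0])

```text
time_s: 19.25
eef_pos: [489.8, 63.8, 124.3]
ee_rot: [-3.135, 0.515, 1.773]
wrist_force: [0.2, -0.8, -0.1]
width: 0.1
grip_force: 0.0
```

```bash
python3 see.py|grep -E "wrist|file"
python3 - <<'E'
from slot import *
p,d=snapshot("wrist"); cv2.imwrite("pics/w6.png",p[:,:,::-1])
E
```

```text
wrist block few 0
wrist wall 10081 rect [-41.5   0.3] [60.7 73. ] 89.99 x [-77.6  -5.5] y [-29.5  30.2] z med 15.85 plane [ 1.58371e+01 -4.00000e-04 -1.00000e-03]
wrist blade 2047 rect [-7.4  0.8] [15.1 27.9] 0.79 x [-13.3  -0.1] y [-12.9  14.7] z med 5.72 plane [ 5.8782e+00  2.5700e-02 -7.0000e-04]
file in slot [-4.961e+01  1.000e-02  3.940e+00] tip [50.39  0.06  6.95] rot deg [ 0.05 -0.01  0.03]
```

View pics/w6.png

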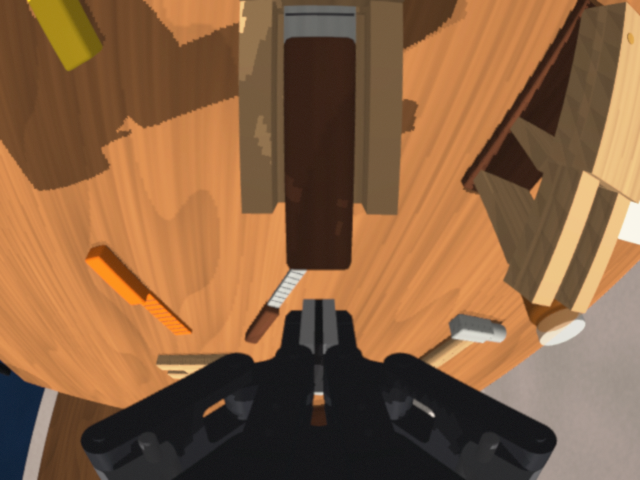

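The wrist picture shows the file lying in the cradle, butt at (318,268), shoulder at (320,38) and the shut fingers behind it at (320,300). Now push gently.

servo_tool(xyz=[[0.02, 0, 0], [0.04, 0, 0], [0.055, 0, 0], [0.065, 0, 0], [0.072, 0, 0], [0.08, 0, 0], [0.085, 0, 0], [0.09, 0, 0], [0.095, 0, 0], [0.1, 0, 0], [0.105, 0, 0], [0.11, 0, 0], [0.115, 0.001, 0], [0.12, 0.001, 0], [0.12, 0.001, 0]], rot=[[0, 0, 0], [0, 0, 0], [0, 0, 0], [0, 0, 0], [0, 0, 0], [0, 0, 0], [0, 0, 0], [0, 0, 0], [0, 0, 0], [0, 0, 0], [0, 0, 0], [0, 0, 0], [0, 0, 0], [0, 0, 0], [0, 0, 0]], hand=[0, 0, 0, 0, 0, 0, 0, 0, 0, 0, 0, 0, 0, 0, 0])

```text
time_s: 20.95
eef_pos: [486.1, 84.1, 112.8]
ee_rot: [-3.136, 0.515, 1.772]
wrist_force: [0.4, -1.7, 5.0]
width: -0.5
grip_force: 2.1
```

```bash
python3 see.py|grep -E "wrist|file"
```

```text
wrist block 4287 rect [17.2  0.3] [11. 61.] 0.72 x [12.  22.4] y [-29.2  30.1] z med 22.85 plane [ 2.30505e+01 -1.15000e-02 -4.00000e-04]
wrist wall 9752 rect [-41.5   0.4] [60.7 73. ] 89.99 x [-77.6  -5.4] y [-29.5  30.2] z med 15.86 plane [ 1.58559e+01 -2.00000e-04 -1.60000e-03]
wrist blade 217 rect [-95.2  -0.6] [14.5  5. ] 74.14 x [-99.1 -94.2] y [-6.9  6.7] z med 28.5 plane [3.45504e+01 6.51000e-02 2.70000e-02]
file in slot [-25.84  -0.12   4.27] tip [74.16 -0.11  7.27] rot deg [0.03 0.   0.01]
```

```bash
cat > gap.py <<'E'
from slot import *
s=read_state(); p,d=snapshot("wrist"); g=grid(200,440,0,400); g=g[d[g[:,1],g[:,0]]>0]; X=(cloud("wrist",d,g,s)-O)@RS
c=cv2.cvtColor(p,cv2.COLOR_RGB2HSV)[g[:,1],g[:,0]]
h=(abs(X[:,1])<11)&(X[:,2]>15)&(X[:,2]<22.5)&(X[:,0]<5)&(X[:,0]>-120)&(c[:,1]>90)
print("handle x",np.percentile(X[h,0],[.3,1,99,99.7]).round(1),"z",np.median(X[h,2]).round(1),"y",np.median(X[h,1]).round(1))
r=(abs(X[:,1])<10)&(X[:,0]>-25)&(X[:,0]<4)
for a in range(-16,5,2):
    k=r&(X[:,0]>=a)&(X[:,0]<a+2); print(a,k.sum(),np.median(X[k,2]).round(1) if k.any() else "",end="; ")
m=(c[:,2]<115)&(c[:,1]<80)&(X[:,2]>24)&(X[:,2]<50)&(X[:,0]<-60)&(abs(X[:,1])<13); print("\nfinger front",np.percentile(X[m,0],[95,99]) if m.any() else None)
filepose()
E
python3 gap.py
```

```text
handle x [-94.2 -92.5   2.3   4.1] z 19.0 y 0.0
-16 322 19.5; -14 311 19.6; -12 309 19.6; -10 306 19.6; -8 294 19.3; -6 90 18.2; -4 200 5.8; -2 275 5.8; 0 714 20.0; 2 320 22.9; 4 0 ; 
finger front [-94.58895437 -94.25291031]
file in slot [-25.81  -0.1    4.26] tip [74.19 -0.08  7.25] rot deg [0.04 0.   0.01]
```

servo_tool(xyz=[[0.004, 0, 0], [0.008, 0, 0], [0.012, 0, 0], [0.015, 0, 0], [0.017, 0, 0], [0.019, 0, 0], [0.019, 0, 0]], rot=[[0, 0, 0], [0, 0, 0], [0, 0, 0], [0, 0, 0], [0, 0, 0], [0, 0, 0], [0, 0, 0]], hand=[0, 0, 0, 0, 0, 0, 0])

```text
time_s: 21.85
eef_pos: [485.5, 87.0, 111.2]
ee_rot: [-3.136, 0.516, 1.772]
wrist_force: [1.6, -2.4, 6.5]
width: -0.3
grip_force: 3.1
```

```bash
python3 gap.py
```

```text
handle x [-90.6 -89.3   2.1   4.1] z 19.0 y 0.0
-16 303 19.6; -14 320 19.5; -12 313 19.6; -10 313 19.6; -8 304 19.7; -6 313 19.6; -4 276 18.9; -2 62 7.2; 0 656 20.2; 2 320 22.9; 4 0 ; 
finger front [-91.17450538 -90.78405355]
file in slot [-22.46  -0.06   4.3 ] tip [ 7.755e+01 -3.000e-02  7.210e+00] rot deg [0.04 0.05 0.02]
```

servo_tool(xyz=[[0.0025, 0, 0], [0.005, 0, 0], [0.0065, 0, 0], [0.0065, 0, 0]], rot=[[0, 0, 0], [0, 0, 0], [0, 0, 0], [0, 0, 0]], hand=[0, 0, 0, 0])

```text
time_s: 22.3
eef_pos: [485.3, 88.1, 110.6]
ee_rot: [-3.136, 0.516, 1.772]
wrist_force: [-0.0, -3.0, 6.4]
width: 0.3
grip_force: 3.2
```

```bash
python3 gap.py
```

```text
handle x [-89.1 -87.8   2.1   4. ] z 19.1 y -0.0
-16 310 19.6; -14 313 19.5; -12 304 19.6; -10 319 19.6; -8 301 19.6; -6 312 19.7; -4 304 19.5; -2 185 18.5; 0 524 22.1; 2 320 22.7; 4 0 ; 
finger front [-89.94323944 -89.60291843]
file in slot [-21.22  -0.07   4.32] tip [ 7.879e+01 -5.000e-02  7.230e+00] rot deg [0.04 0.05 0.01]
```

servo_tool(xyz=[[0.002, 0, 0], [0.003, 0, 0], [0.003, 0, 0]], rot=[[0, 0, 0], [0, 0, 0], [0, 0, 0]], hand=[0, 0, 0])

```text
time_s: 22.65
eef_pos: [485.2, 88.5, 110.4]
ee_rot: [-3.136, 0.516, 1.772]
wrist_force: [1.6, -4.5, 7.0]
width: -0.1
grip_force: 3.4
```

servo_tool(xyz=[[0.0015, 0, 0], [0.0025, 0, 0], [0.0025, 0, 0]], rot=[[0, 0, 0], [0, 0, 0], [0, 0, 0]], hand=[0, 0, 0])

```text
time_s: 22.95
eef_pos: [485.2, 88.5, 110.3]
ee_rot: [-3.136, 0.517, 1.772]
wrist_force: [1.0, -5.3, 7.9]
width: -0.3
grip_force: 4.2
```

```bash
python3 gap.py
```

```text
handle x [-88.8 -87.4   2.5   4.3] z 19.0 y 0.0
-16 308 19.6; -14 311 19.4; -12 314 19.6; -10 312 19.6; -8 322 19.6; -6 307 19.7; -4 299 19.6; -2 260 18.8; 0 443 22.4; 2 323 22.9; 4 0 ; 
finger front [-89.38560906 -89.08706911]
file in slot [-20.64  -0.07   4.26] tip [ 7.937e+01 -3.000e-02  7.070e+00] rot deg [0.04 0.11 0.02]
```

servo_tool(xyz=[[0.0015, 0, 0], [0.003, 0, 0], [0.003, 0, 0]], rot=[[0, 0, 0], [0, 0, 0], [0, 0, 0]], hand=[0, 0, 0])

```text
time_s: 23.3
eef_pos: [485.2, 88.5, 110.3]
ee_rot: [-3.135, 0.518, 1.772]
wrist_force: [1.8, -7.1, 9.1]
width: 0.1
grip_force: 5.3
```

servo_tool(xyz=[[-0.03, 0, 0], [-0.08, 0, 0], [-0.2, 0, 0], [-0.3, 0, -0.2], [-0.3, 0, -0.3], [-0.3, 0, -0.3], [-0.3, 0, -0.3]], rot=[[0, 0, 0], [0, 0, 0], [0, 0, 0], [0, 0, 0], [0, 0, 0], [0, 0, 0], [0, 0, 0]], hand=[0, 0, 0, 0, 0, 0, 0])

```text
time_s: 24.0
eef_pos: [489.5, 67.9, 190.9]
ee_rot: [-3.136, 0.514, 1.772]
wrist_force: [0.1, 0.1, -0.6]
width: -0.2
grip_force: 0.0
```

```bash
python3 gap.py
python3 - <<'E'
from h import *
p,d=snapshot("scene"); w,_=snapshot("wrist"); o=np.zeros((480,800,3),np.uint8)
o[:,:400]=cv2.resize(p[210:330,310:410],(400,480),interpolation=cv2.INTER_CUBIC); o[:,400:]=w[0:480,120:520]; cv2.imwrite("pics/end.png",o[:,:,::-1])
E
```

```text
handle x [-89.8 -89.1 -11.1 -10.5] z 19.0 y 0.1
-16 139 19.8; -14 137 19.5; -12 115 19.4; -10 0 ; -8 0 ; -6 0 ; -4 0 ; -2 0 ; 0 0 ; 2 0 ; 4 0 ; 
finger front None
file in slot [-79.12   0.29  62.95] tip [20.88  0.38 66.  ] rot deg [ 0.12 -0.03  0.05]
```

View pics/end.png

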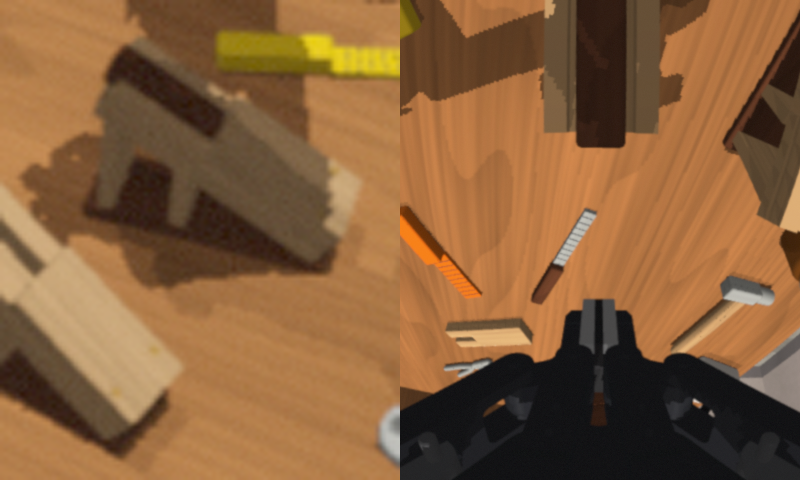

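The picture shows the handle fully in the cradle against the block with no blade visible. The butt measures x −89.8, which matches home (−90), and the gripper is clear. Handing in.

```bash
python3 -c "
from cell import *
print(finish_job())"
```

```text
the job is handed in; nothing more can be done
None
```

The broad file is in the wide slot with its shoulder against the block and released, and the job was handed in after about 24 s; the hand-in gave no verdict, but the last look put the butt end at x −89.8 mm (home is −90).

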